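# Lift the freshly foiled cover on a paddle and hold it up to the inspection camera

## Robot

A 6-joint arm with a two-finger parallel gripper is mounted at the origin on a cart in front of the work surface, level with it; the furniture and walls round the work are solid. World frame = base frame: x ahead of the robot, y to its left, z up, the work surface at z = 0. Lengths are in m, angles in degrees, forces in N, time in s.
With the tool pointing down it reaches from about 0.25 to 0.8 m from the base axis. Payload 8.5 kg.
Tool frame: the origin (TCP) lies on the centre line of the jaws, within the pads' length; the fingertips stand 17 mm ahead of it and the grasp point (between the pads) lies 2 mm behind it (arm.finger_overhang is the distance from the TCP to the fingertips, in m); z points along the fingers, y is the line along which they close (so a half turn about z gives the same grasp; the last joint's range is limited). The gripper opens to 85 mm and grips with 20 to 120 N. Pads are 22 mm wide; open, the fingers measure 114 mm over their backs; the gripper's body (76 mm by 85 mm) begins 54 mm behind the grasp point. The pads swing forward as they close: fully open they stand 13 mm farther back than shut.
Start: joints at [69.213, 13.648, -0.773, 75.585, 0, 90], TCP at [0.186, 0.491, 0.248] pointing down, gripper open.
Joint ranges: [-152.45, 152.45], [-59.26, 108.67], [-65.41, 83.53], [-104.44, 129.93], [-82.83, 76.93], [-180, 180]. Speed limits (degrees/s): [127.2, 127.2, 159.86, 180, 180, 180].

## Interface

Orientations are given as [roll, pitch, yaw] about the fixed x, y, z axes, in that order (R = Rz(yaw) Ry(pitch) Rx(roll)).
In Python, from plant import arm, grab_frame gives the robot as it stands. The module is installed in compiled form; this text tells all that it offers.
- The arm moves only by the tool step_arm, never from a script. Its argument "increments" is a list of rows, each an object of numbers: "gripper": the finger opening in mm, from 0 to 85.4; "x", "y", "z": the shift along the tool's x, y, z in mm; "ax", "ay", "az": the turn, a rotation vector about the tool's x, y, z in degrees. In form: [{"gripper": .., "x": .., "y": .., "z": .., "ax": .., "ay": .., "az": ..}, ...]. A call has exactly 5 rows; each row shifts and turns the commanded pose from where the row before left it, along the tool's axes as they then stand; what a row does not reach is not made up. A row lasts 1/8 s, in which the tool goes at most 62.5 mm and 10.7 degrees, less where a joint would pass 70% of its speed; a pose out of reach is approached as far as the arm can. A call with a gripper value outside its range is refused whole. The fingers move at their own pace and stop on an object; "squeeze" is the grip in N (left out, the last holds). Time passes only in rows, so rows that do not move let the fingers close, or fill a call up. It gives the time, the measured TCP pose, the force, the opening and the grip force at its end, in the units of the state.
- arm.get_state(): the state, without advancing time (a new reading comes with each control period).
- grab_frame(name): name is "scene" or "top" or "wrist"; returns a dict with "pixels" (420x560x3 uint8, blue, green, red), "fx", "fy", "cx", "cy" (pixels), "D" ([k1, k2, p1, p2, k3] as OpenCV has them; the pictures are not rectified), "pose" (4x4, takes a point from camera to world coordinates). Camera axes: x right, y down, z forward; pixel columns grow to the right and rows downward; lengths in m; the calibration is good to about 2 mm. A picture is of the moment at which its call begins. There is no depth.
- arm.finish_job(): hands the job in; it is judged then, once.
The state is a dict: "time": time; "joint_positions": joint angles; "qd": joint speeds; "tau": joint torques, N m; "tool_pos": TCP position; "ee_rot": TCP orientation; "wrist_force": force on the tool from outside, world axes, zero at the start; "wrist_torque": the same for the moment, N m; "width": opening from 0.0 (shut) to 1.0 (fully open); "grasp_force": force on a finger pad.
Only numpy, scipy, OpenCV 4.12 (cv2) and the standard library are available. Lean on these libraries where they do the work, as an engineer would, in place of code of your own. Each camera call takes 0.05 s, during which the arm holds its last target. There are 200 camera calls.

## Task

The foil on the teal passport cover in the drying rack is still fresh, so keep the gripper off the cover: take the lifting paddle by its orange handle, slide its blade under the teal cover and lift it out of the rack. Carry it to the inspection camera and finish while holding it there on the paddle, still and level, its long sides running straight towards the camera stand (parallel to its pointer as seen from above), the middle of the cover straight below the red bead and its top face 50 mm below the bead. Leave the navy cover, the hand stamp, the foil roll and the ribbon spool where they are, and do not touch the stand.

Things in the scene. Friction and masses are not known exactly. Their poses are not given: they have to be found in the camera images.
- teal_cover: Teal passport cover, closed, 120 x 94 x 7 mm, 58 g, loose, lying flat on the runners of one of the rack's two bays (either one). Origin: centre of its underside; x along its 120 mm length (parallel to the rack's x), z up.
- cover_top (a point): Centre of the teal cover's top face (7 mm above its origin), axes as the cover's.
- navy_cover: Navy passport cover, 120 x 94 x 8 mm, lying in the rack's other bay. To be left alone. Frame as the teal cover's.
- rack: Wooden drying rack, fixed, 133 (x = -62 to 71) x 226 (y) mm. Origin on the table, below the middle of the covers; x points away from the robot (within 0.3 rad), the way the paddle goes in; z up. Bays at y = +56 and -56 mm; covers rest at z = 34 mm on two runners, centred to 2 mm. Side lips reach z = 40 mm, stops behind the cover (x = 65 to 71 mm) z = 44 mm: lift out upward.
- lane_a (a point): Middle of the lane under the cover in the bay at the rack's y = +56 mm, 19 mm above the table. The lane is 72 mm wide, open at the front (-x) and back, free from the 4 mm base plate up to the cover's underside at 34 mm. Axes as the rack's.
- lane_b (a point): The same for the bay at the rack's y = -56 mm.
- paddle: Lifting paddle, loose, 75 g, blade flat on the table. Origin: on the blade's underside, where the cover's middle belongs; x from handle to blade tip, z up. Dark grey metal blade, x = -63 to 45 mm, 48 wide, 2.5 thick, with a 10 mm high heel at its back end; a cranked neck rises to the orange handle: upright-sided bar 16 mm wide (y), 20 mm high, x = -79 to -155 mm, z = 50 to 70 mm.
- paddle_grip (a point): Grip point of the paddle, in the middle of the handle's section: 107 mm behind the paddle's origin (x = -107 mm), 60 mm above the blade's underside. Grip from above across the 16 mm width (y). Axes as the paddle's.
- stand: Inspection camera stand, fixed: dark base 90 x 90 x 12 mm, steel post to z = 412 mm, on it a carriage (its height differs each time) with a grey camera and a thin steel pointer that ends in the red bead 195 mm in front of the post. Origin on the table below the bead; x points from the bead towards the post: the held cover's length must be parallel to it. z up.
- bead (a point): Centre of the red bead (12 mm diameter) at the end of the pointer, 200 to 260 mm above the table; axes as the stand's. The middle of the cover's top face belongs 50 mm straight below this centre. The pointer rises from the bead towards +x; the side towards the robot is free.
- pen_pot: Clear acrylic pen pot, empty, fixed, 78 x 78 x 98 mm, always left of the rack (hard to see). Origin: centre of its underside. Carry the paddle round its near side or over it.
- stamp: Hand stamp with a brown wooden handle, 29 x 30 x 73 mm, standing. Origin: centre of its underside. To be left alone.
- foil_roll: Rose foil roll standing on its end, 44 mm diameter, 31 mm high. Origin: centre of its underside. To be left alone.
- ribbon: Navy ribbon spool lying flat, 60 mm diameter, 22 mm high. Origin: centre of its underside. To be left alone.

How it is judged (in metres and radians):
On the way:
1. the teal cover lifted clear of the rack on the paddle's blade (at least 25 mm up) (z of teal_cover in the frame of rack above 0.059 m and contact force between paddle and teal_cover above 0.15 N and contact force between teal_cover and rack below 0.05 N), for 0.2 s.
At the end, for the whole second after the job is handed in: Teal cover on the held paddle, carried by nothing else; its top centre within 25 mm of the vertical through the bead and 35 to 65 mm below it; level within 8 degrees, length within 12 degrees of the stand's direction, still; the four other objects moved under 20 mm (horizontal distance between cover_top and bead below 0.025 m and z of cover_top in the frame of bead between -0.065 and -0.035 m and angle between teal_cover's own z axis and vertical below 0.14 rad and angle between the x axis of teal_cover and the x axis of stand, either way round below 0.21 rad and linear speed of teal_cover below 0.03 m/s and contact force between paddle and teal_cover above 0.15 N and contact force between the fingers and paddle above 2 N and contact force between each of the arm, the fingers and teal_cover below 0.1 N and contact force between each of teal_cover, paddle and stand below 0.1 N and distance of each of navy_cover, stamp, foil_roll, ribbon from where it was at the start of the episode below 0.02 m); the arm keeps its last pose, push and grip.
It fails at once if the gripper or arm touches the teal cover (contact force between any of the arm, the fingers and teal_cover above 0.5 N).
It fails at once if the camera stand is knocked (contact force between any of the arm, the fingers, paddle, teal_cover and stand above 1 N).
It fails at once if the navy cover, hand stamp, foil roll or ribbon spool is disturbed (moved 20 mm or more) (distance of any of navy_cover, stamp, foil_roll, ribbon from where it was at the start of the episode above 0.02 m).
It also fails if it takes over 50 s, if anything falls off the work surface, if the arm or the gripper's body presses on something with over 40 N, if the wrist force passes 120 N, or if a joint passes its speed limit or range.

## Working session

There is one attempt and no reset: what is moved stays moved. The work goes in short steps, Python scripts to look and compute and a tool call to move; the robot and the scene stay as the last step left them, time stands still between calls to the robot, and variables do not carry over. Pictures are saved under pics/ and viewed, at most 11 in all, crops included, and the job is handed in when it is done.

Besides the shell and the picture viewer there is one more tool, called after "Call:" by a JSON object that holds its "method" and its "body". step_arm: Moves the arm, as the interface text tells. Its arguments: {"type":"object","properties":{"increments":{"type":"array"},"squeeze":{"type":"number"}},"required":["increments"]}

```bash
mkdir -p pics
cat > h.py <<'E'
import numpy as np, cv2
from plant import arm, grab_frame
def ray(f,uv):
    K=np.array([[f["fx"],0,f["cx"]],[0,f["fy"],f["cy"]],[0,0,1]])
    p=cv2.undistortPoints(np.array(uv,float).reshape(-1,1,2),K,np.array(f["D"],float)).reshape(-1,2)
    T=np.array(f["pose"]); d=np.c_[p,np.ones(len(p))]@T[:3,:3].T
    return T[:3,3],d
def onplane(f,uv,z):
    o,d=ray(f,uv); return o+d*((z-o[2])/d[:,2])[:,None]
def tri(f1,a,f2,b):
    o1,d1=ray(f1,a);o2,d2=ray(f2,b);d1=d1[0];d2=d2[0]
    s=np.linalg.lstsq(np.c_[d1,-d2],o2-o1,rcond=None)[0]
    p,q=o1+s[0]*d1,o2+s[1]*d2
    return (p+q)/2,np.linalg.norm(p-q)
def proj(f,P):
    T=np.linalg.inv(np.array(f["pose"]));K=np.array([[f["fx"],0,f["cx"]],[0,f["fy"],f["cy"]],[0,0,1]])
    return cv2.projectPoints(np.array(P,float).reshape(-1,1,3),cv2.Rodrigues(T[:3,:3])[0],T[:3,3],K,np.array(f["D"],float))[0].reshape(-1,2)
E
python3 - <<'E'
from h import *
import pickle
F={n:grab_frame(n) for n in("scene","top")}
pickle.dump(F,open("F0.pkl","wb"))
for n,f in F.items():
    cv2.imwrite(f"pics/{n}0.png",f["pixels"]); print(n,np.round(f["pose"],3).tolist())
s=arm.get_state();print(s["tool_pos"],s["ee_rot"],s["width"],s["time"],arm.finger_overhang)
E
```

```text
scene [[0.786, -0.434, 0.441, 0.057], [-0.618, -0.572, 0.539, -0.574], [0.018, -0.696, -0.718, 0.893], [0.0, 0.0, 0.0, 1.0]]
top [[0.024, -0.996, 0.082, 0.408], [-1.0, -0.025, -0.003, -0.007], [0.005, -0.082, -0.997, 1.416], [0.0, 0.0, 0.0, 1.0]]
[0.18618312 0.49050424 0.24773521] [-1.79924568e+02 -7.97013033e-04  1.59213978e+02] 1.0016266734029138 0.1 0.017
```

View pics/scene0.png

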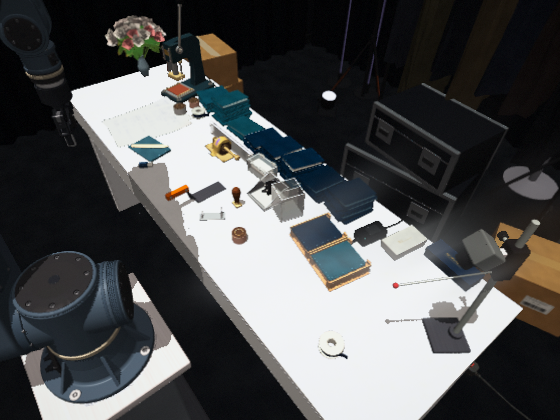

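View pics/top0.png

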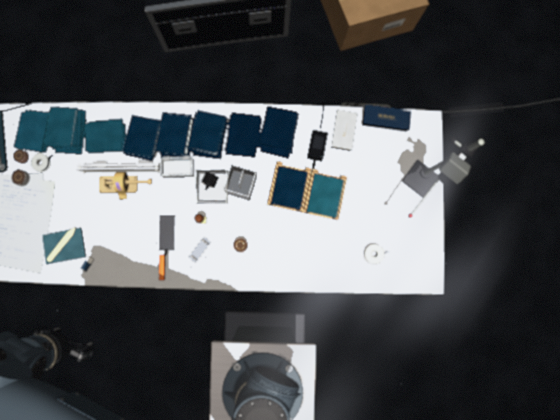

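The scene view shows the paddle at (195,190), the teal cover in the right-hand bay at (338,262), the bead at (396,285) and the clear pot at (288,200). In the top view the paddle runs from (167,217) to (162,278), the teal cover is at (326,195), the bead at (410,215) and the pot at (240,181).

```bash
cat > m.py <<'E'
from h import *
import pickle
def blobs(f,lo,hi,box,zz=None):
    x0,y0,x1,y1=box; hsv=cv2.cvtColor(f["pixels"],cv2.COLOR_BGR2HSV)
    m=np.zeros(hsv.shape[:2],np.uint8); m[y0:y1,x0:x1]=cv2.inRange(hsv,lo,hi)[y0:y1,x0:x1]
    c=cv2.findContours(m,cv2.RETR_EXTERNAL,cv2.CHAIN_APPROX_NONE)[0]
    return max(c,key=cv2.contourArea) if c else None
def rect(f,c,z):
    P=onplane(f,c.reshape(-1,2),z)[:,:2]*1000
    (cx,cy),(w,h),a=cv2.minAreaRect(P.astype(np.float32))
    return np.round([cx,cy,w,h,a],1)
def cen(c):
    M=cv2.moments(c);return [M["m10"]/M["m00"],M["m01"]/M["m00"]] if M["m00"] else c.reshape(-1,2).mean(0)
E
python3 - <<'E'
from m import *
F=pickle.load(open("F0.pkl","rb"));t,s=F["top"],F["scene"]
O=((5,120,120),(22,255,255))
c=blobs(t,*O,(140,240,180,290));print("handle top",rect(t,c,.07),cen(c))
c2=blobs(s,*O,(155,175,195,205));print("handle tri",tri(t,cen(c),s,cen(c2)))
hs=cv2.cvtColor(t["pixels"],cv2.COLOR_BGR2HSV)
print(hs[232,167],hs[195,326],hs[187,290],hs[213:218,408:413].tolist())
c=blobs(t,(0,0,0),(180,140,110),(150,205,185,252));print("blade",rect(t,c,.0025))
c=blobs(t,(82,100,30),(102,255,255),(300,165,350,222));print("teal top",rect(t,c,.041),cen(c))
c=blobs(s,(82,100,30),(102,255,255),(300,235,375,290));print("teal scene",rect(s,c,.041))
R=((170,110,60),(180,255,255))
for f,b in((t,(400,205,420,225)),(s,(385,275,405,295))):
    h=cv2.cvtColor(f["pixels"],cv2.COLOR_BGR2HSV)[b[1]:b[3],b[0]:b[2]]
    m=((h[...,0]<8)|(h[...,0]>170))&(h[...,1]>110)&(h[...,2]>60)
    yy,xx=np.nonzero(m);print("bead",xx.mean()+b[0],yy.mean()+b[1],len(xx))
def cr(f,b,k): return cv2.resize(f["pixels"][b[1]:b[3],b[0]:b[2]],None,fx=k,fy=k,interpolation=cv2.INTER_CUBIC)
a=cr(t,(150,150,490,290),2.3);b=cr(s,(150,150,550,280),1.95)[:,:a.shape[1]]
b=cv2.copyMakeBorder(b,0,0,0,a.shape[1]-b.shape[1],cv2.BORDER_CONSTANT)
cv2.imwrite("pics/crop.png",np.vstack([a,b]));print(a.shape)
E
```

```text
handle top [374.1 302.8  70.4  14.9   2.1] [161.63562091503266, 267.27450980392155]
handle tri (array([0.37388972, 0.3027794 , 0.0668502 ]), np.float64(0.0014281266522827812))
[128  10 103] [ 95 164 107] [103 202  63] [[[115, 7, 231], [156, 12, 206], [171, 25, 195], [173, 17, 196], [150, 2, 212]], [[159, 13, 204], [176, 59, 185], [177, 89, 192], [178, 68, 200], [173, 20, 215]], [[171, 27, 192], [177, 95, 186], [178, 123, 207], [178, 97, 215], [174, 37, 220]], [[169, 23, 191], [177, 85, 185], [178, 108, 208], [177, 81, 218], [171, 27, 223]], [[143, 10, 212], [172, 33, 200], [174, 46, 212], [172, 29, 223], [138, 6, 231]]]
blade [476.5 307.5 108.9  38.9   0.5]
teal top [ 602.7 -176.2   86.3  113.5   78.9] [324.6999661933739, 195.12728194726165]
teal scene [ 607.6 -154.1   38.5  114.    79.9]
bead 410.0 215.0 1
bead 395.1363636363636 285.0 22
(322, 782, 3)
```

View pics/crop.png

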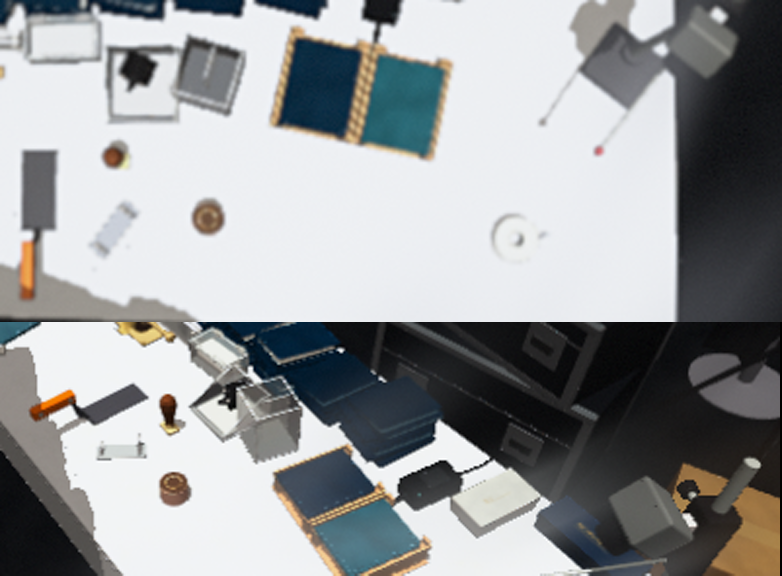

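The crop confirms the layout: the white-flanged ribbon spool is at top (374,253) between the rack and the stand. The foil roll is at (240,244), the stamp at (200,217), and the pot is the clear box at (240,181).

Run:
```python
from m import *
F=pickle.load(open("F0.pkl","rb"));t,s=F["top"],F["scene"]
def red(f,b):
    p=f["pixels"][b[1]:b[3],b[0]:b[2]].astype(float); w=np.clip(p[...,2]-np.maximum(p[...,0],p[...,1])-25,0,None)
    yy,xx=np.mgrid[b[1]:b[3],b[0]:b[2]];return [(w*xx).sum()/w.sum(),(w*yy).sum()/w.sum()]
bt,bs=red(t,(403,208,417,222)),red(s,(388,277,403,293));B,e=tri(t,bt,s,bs);print("bead",bt,bs,B,e)
# stand base: scene and top contour
for f,b in((t,(398,158,445,202)),(s,(415,310,480,360))):
    c=blobs(f,(0,0,0),(180,255,75),b) if f is s else blobs(f,(0,0,0),(180,255,120),b)
    P=rect(f,c,.012);print("base",P,cen(c),cv2.contourArea(c), "yaw", np.degrees(np.arctan2(P[1]/1e3-B[1],P[0]/1e3-B[0])),np.hypot(P[1]/1e3-B[1],P[0]/1e3-B[0]))
print("ptr angle a")
for lim in(130,150,170):
  c=blobs(t,(0,0,0),(180,255,lim),(150,205,190,253));print("blade",rect(t,c,.0025),onplane(t,[cen(c)],.0025),cv2.boundingRect(c))
o=lambda n,f,u,z:print(n,np.round(onplane(f,[u],z)[0]*1000))
o("stamp",t,(200,217),.05);o("foil",t,(240,244),.03);o("ribbon",t,(373.5,253),.02)
for u in((236,166),(257,172),(249,199),(228,192)):o("pot",t,u,.098)
```

```text
bead [np.float64(410.09641873278235), np.float64(215.17906336088154)] [np.float64(395.3901721965561), np.float64(284.8005039899202)] [ 0.52955054 -0.38145044  0.22665692] 0.00046781794839303797
base [ 669.4 -492.2  137.4  138.3   88.9] [421.1651148355059, 173.46772191185596] 537.0 yaw -38.37639929672933 0.17839096370553112
base [ 717.4 -480.7   42.1   95.8   66.1] [449.2874493927126, 320.94871794871796] 123.5 yaw -27.849564563658383 0.21245680619267057
ptr angle a
blade [475.1 306.7 112.1  41.    2.4] [[0.47927418 0.30721841 0.0025    ]] (160, 216, 14, 37)
blade [474.9 306.1 111.7  44.1   1.4] [[0.47820301 0.30676987 0.0025    ]] (160, 216, 15, 37)
blade [476.6 307.1  45.4 115.4  89.9] [[0.47938711 0.30690284 0.0025    ]] (159, 215, 16, 38)
stamp [526. 197.  50.]
foil [449.  76.  30.]
ribbon [ 431. -332.   20.]
pot [673.  90.  98.]
pot [657.  29.  98.]
pot [578.  50.  98.]
pot [596. 111.  98.]
```

Call:
{"method": "step_arm", "body": {"increments": [{"x": -48, "y": -21}, {"x": -48, "y": -21}, {"x": -48, "y": -21}, {"x": -48, "y": -21}, {"x": -48, "y": -21}]}}

```text
$.increments[0]: bad value
```

Call:
{"method": "step_arm", "body": {"increments": [{"az": 10.5}, {"az": 10.5}, {"az": 10.5}, {"az": 10.5}, {"az": 10.5}]}}

```text
$.increments[0]: bad value
```

Call:
{"method": "step_arm", "body": {"increments": [{"az": 10.5}, {"az": 10.5}, {"az": 10.5}, {"az": 10.5}, {"az": 10.5}]}}

```text
$.increments[0]: bad value
```

Call:
{"method": "step_arm", "body": {"increments": [{"az": 10.5}, {"az": 10.5}, {"az": 10.5}, {"az": 10.5}, {"az": 10}]}}

```text
$.increments[0]: bad value
```

Run:
```python
from m import *
s=arm.get_state();print(s["tool_pos"],s["ee_rot"],s["joint_positions"],s["time"])
f=grab_frame("wrist");pickle.dump(f,open("w1.pkl","wb"));print(np.round(f["pose"],3).tolist())
F=pickle.load(open("F0.pkl","rb"));t,sc=F["top"],F["scene"]
a=cv2.resize(t["pixels"][150:225,380:480],None,fx=4,fy=4,interpolation=cv2.INTER_CUBIC)
b=cv2.resize(sc["pixels"][210:360,380:550],None,fx=2,fy=2,interpolation=cv2.INTER_CUBIC)
w=cv2.resize(f["pixels"],(400,300))
pad=lambda i,h,wd:cv2.copyMakeBorder(i,0,h-i.shape[0],0,wd-i.shape[1],cv2.BORDER_CONSTANT)
cv2.imwrite("pics/c2.png",np.vstack([np.hstack([a,pad(b,300,400)]),pad(w,300,800)]))
```

```text
[0.18618312 0.49050424 0.24773521] [-1.79924568e+02 -7.97013033e-04  1.59213978e+02] [ 6.92140524e+01  1.36790558e+01 -8.11028476e-01  7.55853472e+01
  7.97110730e-04  9.00000737e+01] 0.1
[[0.355, 0.893, 0.278, 0.114], [0.935, -0.338, -0.108, 0.516], [-0.002, 0.298, -0.954, 0.373], [0.0, 0.0, 0.0, 1.0]]
```

View pics/c2.png

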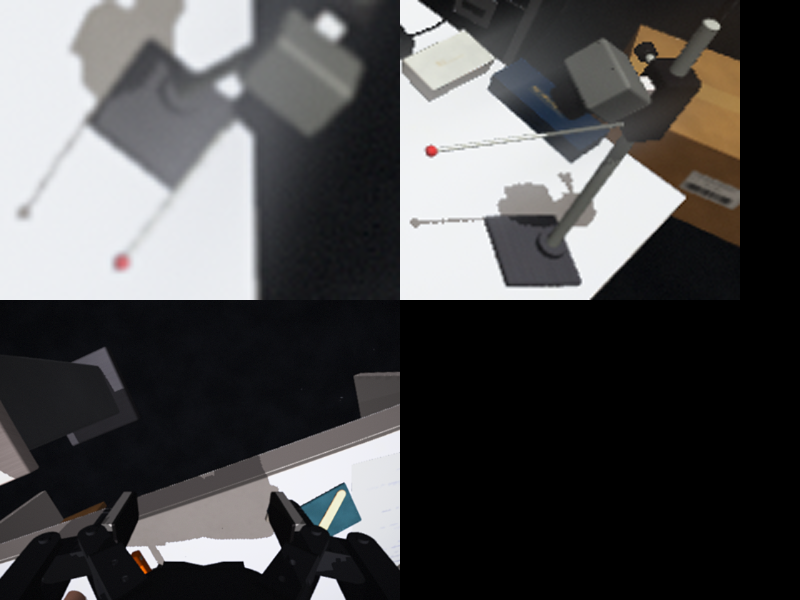

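The crop shows the bead at scene (395,285) with the pointer's far end at about (491,272). In the top view the pointer passes (422.5,198) and the base corners are near (402,179.5), (417.5,159.5) and (423,197.5). The moves were refused because every row needs all of its keys.

Call:
{"method": "step_arm", "body": {"increments": [{"gripper": 85, "x": -48, "y": -21, "z": 0, "ax": 0, "ay": 0, "az": 0}, {"gripper": 85, "x": -48, "y": -21, "z": 0, "ax": 0, "ay": 0, "az": 0}, {"gripper": 85, "x": -48, "y": -21, "z": 0, "ax": 0, "ay": 0, "az": 0}, {"gripper": 85, "x": -48, "y": -21, "z": 0, "ax": 0, "ay": 0, "az": 0}, {"gripper": 85, "x": -48, "y": -21, "z": 0, "ax": 0, "ay": 0, "az": 0}], "squeeze": 60}}

```text
time: 0.78
tool_pos: [0.3744, 0.3061, 0.2482]
ee_rot: [-180.0, -0.0, 159.2]
wrist_force: [0.8, 0.0, -0.3]
width: 0.995
grasp_force: 0.0
```

Call:
{"method": "step_arm", "body": {"increments": [{"gripper": 85, "x": 0, "y": 0, "z": 0, "ax": 0, "ay": 0, "az": 10.5}, {"gripper": 85, "x": 0, "y": 0, "z": 0, "ax": 0, "ay": 0, "az": 10.5}, {"gripper": 85, "x": 0, "y": 0, "z": 0, "ax": 0, "ay": 0, "az": 10.5}, {"gripper": 85, "x": 0, "y": 0, "z": 0, "ax": 0, "ay": 0, "az": 10.5}, {"gripper": 85, "x": 0, "y": 0, "z": 0, "ax": 0, "ay": 0, "az": 10.5}]}}

```text
time: 1.4
tool_pos: [0.3733, 0.3073, 0.248]
ee_rot: [-180.0, 0.0, 106.4]
wrist_force: [-0.4, -0.2, -0.8]
width: 0.993
grasp_force: 0.0
```

Call:
{"method": "step_arm", "body": {"increments": [{"gripper": 85, "x": 0, "y": 0, "z": 0, "ax": 0, "ay": 0, "az": 10.5}, {"gripper": 85, "x": 0, "y": 0, "z": 0, "ax": 0, "ay": 0, "az": 10.5}, {"gripper": 85, "x": 0, "y": 0, "z": 0, "ax": 0, "ay": 0, "az": 10.5}, {"gripper": 85, "x": 0, "y": 0, "z": 0, "ax": 0, "ay": 0, "az": 10.5}, {"gripper": 85, "x": 0, "y": 0, "z": 0, "ax": 0, "ay": 0, "az": 10.5}]}}

```text
time: 2.02
tool_pos: [0.3733, 0.3073, 0.2481]
ee_rot: [-180.0, 0.0, 53.9]
wrist_force: [0.5, 0.2, 0.0]
width: 0.995
grasp_force: 0.0
```

Call:
{"method": "step_arm", "body": {"increments": [{"gripper": 85, "x": 0, "y": 0, "z": 0, "ax": 0, "ay": 0, "az": 10.5}, {"gripper": 85, "x": 0, "y": 0, "z": 0, "ax": 0, "ay": 0, "az": 10.5}, {"gripper": 85, "x": 0, "y": 0, "z": 0, "ax": 0, "ay": 0, "az": 10.5}, {"gripper": 85, "x": 0, "y": 0, "z": 0, "ax": 0, "ay": 0, "az": 10.5}, {"gripper": 85, "x": 0, "y": 0, "z": 0, "ax": 0, "ay": 0, "az": 10}]}}

```text
time: 2.65
tool_pos: [0.4413, 0.1551, 0.2481]
ee_rot: [-172.5, 2.1, 14.8]
wrist_force: [1.4, -0.4, -0.1]
width: 0.992
grasp_force: 0.0
```

Run:
```python
from m import *
s=arm.get_state();print(s["tool_pos"],s["ee_rot"],s["joint_positions"],s["time"])
f=grab_frame("wrist");pickle.dump(f,open("w1.pkl","wb"));cv2.imwrite("pics/w1.png",f["pixels"])
F=pickle.load(open("F0.pkl","rb"));t,sc=F["top"],F["scene"]
def n(f,a,b):
    o,d=ray(f,[a,b]);return np.cross(d[0],d[1])
d=np.cross(n(t,(410.1,215.2),(422.5,198)),n(sc,(395.4,284.8),(491,272)));d/=np.linalg.norm(d);print("ptr",d,np.degrees(np.arctan2(d[1],d[0])))
P=onplane(t,[(402,179.5),(417.5,159.5),(423,197.5)],.012);v=P[1]-P[0];print(P,np.degrees(np.arctan2(v[1],v[0])));v=P[0]-P[2];print(np.degrees(np.arctan2(v[1],v[0])))
# base foot centre in scene: right/bottom corners
S=onplane(sc,[(380+86/2.,210+217/2.),(380+108/2.,210+285/2.),(380+180/2.,210+285/2.)],.012);print(S);v=S[2]-S[1];print(np.degrees(np.arctan2(v[1],v[0])));v=S[1]-S[0];print(np.degrees(np.arctan2(v[1],v[0])))
```

```text
[0.44132732 0.1550555  0.24810829] [-172.52084149    2.05367654   14.7893184 ] [ 14.73414201   9.44891528  -6.63822729  75.97377202   7.47717774
 179.94438616] 2.65
ptr [ 0.81477495 -0.55626936  0.16342028] -34.32243262184483
[[ 0.66295916 -0.42331332  0.012     ]
 [ 0.72882959 -0.47439407  0.012     ]
 [ 0.608044   -0.49080233  0.012     ]] -37.79261325973417
50.86507913372997
[[ 0.65907622 -0.42621755  0.012     ]
 [ 0.60725405 -0.49606352  0.012     ]
 [ 0.6742585  -0.54719137  0.012     ]]
-37.34550426672868
-126.57354314910528
```

View pics/w1.png

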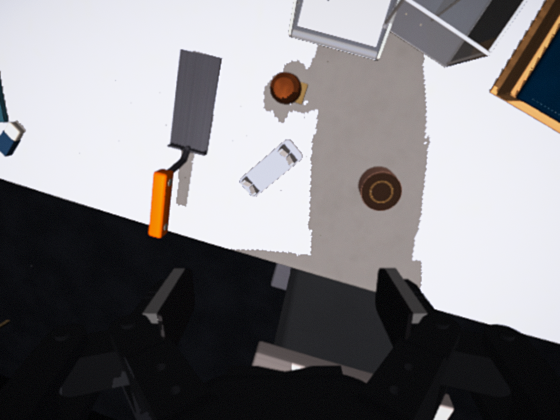

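The wrist view shows the orange handle from (160,170) to (158,237) and the blade from (200,50) to (190,152). The stamp is at (285,88) and the foil roll at (380,187). The turn hit the limit of joint 6, so I'll turn the other way, to yaw about 182.

Call:
{"method": "step_arm", "body": {"increments": [{"gripper": 85, "x": 0, "y": 0, "z": 0, "ax": 0, "ay": 0, "az": -10.5}, {"gripper": 85, "x": 0, "y": 0, "z": 0, "ax": 0, "ay": 0, "az": -10.5}, {"gripper": 85, "x": 0, "y": 0, "z": 0, "ax": 0, "ay": 0, "az": -10.5}, {"gripper": 85, "x": 0, "y": 0, "z": 0, "ax": 0, "ay": 0, "az": -10.5}, {"gripper": 85, "x": 0, "y": 0, "z": 0, "ax": 0, "ay": 0, "az": -10.5}]}}

```text
time: 3.32
tool_pos: [0.4407, 0.1563, 0.2481]
ee_rot: [-173.9, -4.7, 67.5]
wrist_force: [-0.4, -0.1, 0.3]
width: 1.0
grasp_force: 0.0
```

Call:
{"method": "step_arm", "body": {"increments": [{"gripper": 85, "x": 0, "y": 0, "z": 0, "ax": 0, "ay": 0, "az": -10.5}, {"gripper": 85, "x": 0, "y": 0, "z": 0, "ax": 0, "ay": 0, "az": -10.5}, {"gripper": 85, "x": 0, "y": 0, "z": 0, "ax": 0, "ay": 0, "az": -10.5}, {"gripper": 85, "x": 0, "y": 0, "z": 0, "ax": 0, "ay": 0, "az": -10.5}, {"gripper": 85, "x": 0, "y": 0, "z": 0, "ax": 0, "ay": 0, "az": -10.5}]}}

```text
time: 3.95
tool_pos: [0.4407, 0.1564, 0.2481]
ee_rot: [-180.0, -7.7, 120.2]
wrist_force: [-0.5, 0.6, 0.7]
width: 0.993
grasp_force: 0.0
```

Call:
{"method": "step_arm", "body": {"increments": [{"gripper": 85, "x": 0, "y": 0, "z": 0, "ax": 0, "ay": 0, "az": -10.5}, {"gripper": 85, "x": 0, "y": 0, "z": 0, "ax": 0, "ay": 0, "az": -10.5}, {"gripper": 85, "x": 0, "y": 0, "z": 0, "ax": 0, "ay": 0, "az": -10.5}, {"gripper": 85, "x": 0, "y": 0, "z": 0, "ax": 0, "ay": 0, "az": -10.5}, {"gripper": 85, "x": 0, "y": 0, "z": 0, "ax": 0, "ay": 0, "az": -10.5}]}}

```text
time: 4.58
tool_pos: [0.4407, 0.1564, 0.2481]
ee_rot: [173.9, -4.7, 173.0]
wrist_force: [-0.1, 0.4, 1.0]
width: 0.996
grasp_force: 0.0
```

```bash
cat >> m.py <<'E'
from scipy.spatial.transform import Rotation as Ro
def go(xyz,yaw,rp=(180,0)):
    s=arm.get_state(); R0=Ro.from_euler("xyz",s["ee_rot"],degrees=True); R1=Ro.from_euler("xyz",[rp[0],rp[1],yaw],degrees=True)
    print("t",s["time"],"pos",np.round(s["tool_pos"],4),np.round(s["ee_rot"],2),"q",np.round(s["joint_positions"],1))
    print("shift now-axes mm",np.round(R0.inv().apply(np.array(xyz)-s["tool_pos"])*1e3,1),"| target-axes",np.round(R1.inv().apply(np.array(xyz)-s["tool_pos"])*1e3,1),"turn",np.round((R0.inv()*R1).as_rotvec(degrees=True),2))
E
python3 - <<'E'
from m import *
f=pickle.load(open("w1.pkl","rb"))
c=blobs(f,(5,150,90),(22,255,255),(140,160,175,245));r=rect(f,c,.065);print("handle",r,cv2.boundingRect(c))
c=blobs(f,(0,0,0),(180,60,130),(165,45,225,148));b=rect(f,c,.0025);print("blade",b,cv2.boundingRect(c))
go((.384,.303,.15),182)
E
```

```text
handle [374.7 304.3  18.6  81.8  89.6] (148, 171, 24, 68)
blade [4.802e+02 3.066e+02 1.119e+02 4.940e+01 2.000e-01] (168, 50, 54, 98)
t 4.575 pos [0.4407 0.1564 0.2481] [173.9   -4.69 172.97] q [15.   9.4 -6.7 76.   7.4 22.1]
shift now-axes mm [ 65.9 126.8 118. ] | target-axes [ 51.5 148.5  98.1] turn [ 6.46 -4.2  -9.27]
```

Call:
{"method": "step_arm", "body": {"increments": [{"gripper": 85, "x": 0, "y": 0, "z": 0, "ax": 3.2, "ay": -2.1, "az": -4.4}, {"gripper": 85, "x": 0, "y": 0, "z": 0, "ax": 3.2, "ay": -2.1, "az": -4.4}, {"gripper": 85, "x": 18, "y": 49, "z": 20, "ax": 0, "ay": 0, "az": 0}, {"gripper": 85, "x": 18, "y": 49, "z": 20, "ax": 0, "ay": 0, "az": 0}, {"gripper": 85, "x": 16, "y": 49, "z": 20, "ax": 0, "ay": 0, "az": 0}]}}

```text
time: 5.2
tool_pos: [0.385, 0.3036, 0.1878]
ee_rot: [180.0, -0.0, -178.8]
wrist_force: [0.9, 0.1, 0.4]
width: 0.994
grasp_force: 0.0
```

Run:
```python
from m import *
go((.383,.304,.058),181.5)
f=grab_frame("wrist");pickle.dump(f,open("w2.pkl","wb"));cv2.imwrite("pics/w2.png",f["pixels"])
c=blobs(f,(5,150,90),(22,255,255),(0,0,560,420));print("handle",rect(f,c,.07),cv2.boundingRect(c))
```

```text
t 5.2 pos [0.385  0.3036 0.1878] [ 1.7997e+02 -2.0000e-02 -1.7883e+02] q [ 38.2  11.9 -12.1  65.9   0.   37.1]
shift now-axes mm [  1.9   0.3 129.8] | target-axes [  1.9   0.4 129.8] turn [ 0.03 -0.02 -0.33]
handle [373.3 304.6  74.5  15.7   1.2] (278, 151, 20, 92)
```

View pics/w2.png

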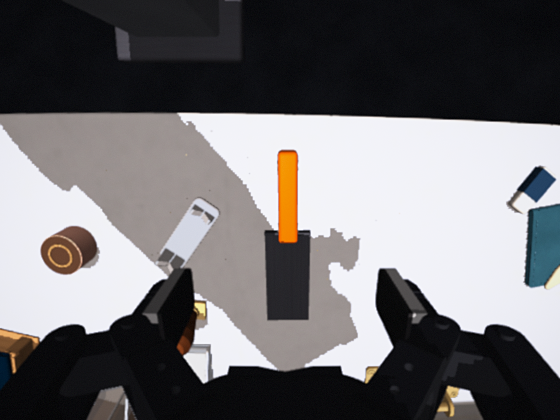

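The wrist view shows the handle at (287,197) between the open jaws, aligned within about 0.3°, so I'll descend and grip.

Call:
{"method": "step_arm", "body": {"increments": [{"gripper": 85, "x": 1.7, "y": 1.2, "z": 40, "ax": 0, "ay": 0, "az": 0}, {"gripper": 85, "x": 0, "y": 0, "z": 40, "ax": 0, "ay": 0, "az": 0}, {"gripper": 85, "x": 0, "y": 0, "z": 30, "ax": 0, "ay": 0, "az": 0}, {"gripper": 85, "x": 0, "y": 0, "z": 15, "ax": 0, "ay": 0, "az": 0}, {"gripper": 85, "x": 0, "y": 0, "z": 5, "ax": 0, "ay": 0, "az": 0}]}}

```text
time: 5.88
tool_pos: [0.3834, 0.3031, 0.0574]
ee_rot: [-180.0, -0.1, -178.8]
wrist_force: [0.2, -0.1, -0.2]
width: 0.996
grasp_force: 0.0
```

Call:
{"method": "step_arm", "body": {"increments": [{"gripper": 5, "x": 0, "y": 0, "z": 0, "ax": 0, "ay": 0, "az": 0}, {"gripper": 5, "x": 0, "y": 0, "z": 0, "ax": 0, "ay": 0, "az": 0}, {"gripper": 5, "x": 0, "y": 0, "z": 0, "ax": 0, "ay": 0, "az": 0}, {"gripper": 5, "x": 0, "y": 0, "z": 0, "ax": 0, "ay": 0, "az": 0}, {"gripper": 5, "x": 0, "y": 0, "z": 0, "ax": 0, "ay": 0, "az": 0}], "squeeze": 80}}

```text
time: 6.5
tool_pos: [0.3843, 0.3037, 0.0589]
ee_rot: [179.9, 0.0, -178.8]
wrist_force: [-0.5, -0.8, 4.4]
width: 0.17
grasp_force: 79.2
```

Call:
{"method": "step_arm", "body": {"increments": [{"gripper": 5, "x": 0, "y": 0, "z": 0, "ax": 0, "ay": 0, "az": 0}, {"gripper": 5, "x": 0, "y": 0, "z": 0, "ax": 0, "ay": 0, "az": 0}, {"gripper": 5, "x": 0, "y": 0, "z": 0, "ax": 0, "ay": 0, "az": 0}, {"gripper": 5, "x": 0, "y": 0, "z": 0, "ax": 0, "ay": 0, "az": 0}, {"gripper": 5, "x": 0, "y": 0, "z": 0, "ax": 0, "ay": 0, "az": 0}]}}

```text
time: 7.12
tool_pos: [0.3842, 0.3037, 0.0588]
ee_rot: [179.9, 0.0, -178.8]
wrist_force: [-0.6, -0.7, 6.3]
width: 0.175
grasp_force: 79.3
```

Call:
{"method": "step_arm", "body": {"increments": [{"gripper": 5, "x": 0, "y": 0, "z": -10, "ax": 0, "ay": 0, "az": 0}, {"gripper": 5, "x": 0, "y": 0, "z": -30, "ax": 0, "ay": 0, "az": 0}, {"gripper": 5, "x": 0, "y": 0, "z": -40, "ax": 0, "ay": 0, "az": 0}, {"gripper": 5, "x": 0, "y": 0, "z": -35, "ax": 0, "ay": 0, "az": 0}, {"gripper": 5, "x": 0, "y": 0, "z": -15, "ax": 0, "ay": 0, "az": 0}]}}

```text
time: 7.75
tool_pos: [0.3846, 0.3039, 0.1905]
ee_rot: [179.9, 0.1, -178.8]
wrist_force: [-0.2, 0.8, 0.1]
width: 0.169
grasp_force: 78.5
```

Call:
{"method": "step_arm", "body": {"increments": [{"gripper": 5, "x": 1, "y": -20, "z": 0, "ax": 0, "ay": 0, "az": 1}, {"gripper": 5, "x": 2, "y": -40, "z": 0, "ax": 0, "ay": 0, "az": 1}, {"gripper": 5, "x": 2, "y": -50, "z": 0, "ax": 0, "ay": 0, "az": 1}, {"gripper": 5, "x": 2, "y": -55, "z": 0, "ax": 0, "ay": 0, "az": 1}, {"gripper": 5, "x": 2, "y": -55, "z": 0, "ax": 0, "ay": 0, "az": 1}]}}

```text
time: 8.38
tool_pos: [0.3687, 0.0813, 0.1869]
ee_rot: [-180.0, -0.2, 176.1]
wrist_force: [0.8, -1.3, -1.0]
width: 0.169
grasp_force: 78.6
```

Call:
{"method": "step_arm", "body": {"increments": [{"gripper": 5, "x": 2, "y": -55, "z": 0, "ax": 0, "ay": 0, "az": 1.5}, {"gripper": 5, "x": 2, "y": -55, "z": 0, "ax": 0, "ay": 0, "az": 1.5}, {"gripper": 5, "x": 2, "y": -50, "z": 0, "ax": 0, "ay": 0, "az": 1.5}, {"gripper": 5, "x": 2, "y": -35, "z": 0, "ax": 0, "ay": 0, "az": 1.5}, {"gripper": 5, "x": 2, "y": -14, "z": 0, "ax": 0, "ay": 0, "az": 1.3}]}}

```text
time: 9.0
tool_pos: [0.3361, -0.1245, 0.1868]
ee_rot: [180.0, -0.2, 168.6]
wrist_force: [-0.2, 1.3, -0.2]
width: 0.171
grasp_force: 78.4
```

Run:
```python
from m import *
T=("top","scene","wrist");F={n:grab_frame(n) for n in T};pickle.dump(F,open("F2.pkl","wb"))
go((.327,-.122,.10),168.9)
s=arm.get_state();print(s["width"],s["grasp_force"],s["wrist_torque"])
t,w=F["top"],F["wrist"]
for n in("top","scene"):
  f=F[n];c=blobs(f,(82,90,30),(105,255,255),(300,165,350,222) if n=="top" else (300,235,375,292));print(n,rect(f,c,.041))
c=blobs(w,(82,90,30),(105,255,255),(0,0,560,420));print("wrist teal",rect(w,c,.041),cv2.boundingRect(c))
cv2.imwrite("pics/w3.png",np.hstack([cv2.resize(w["pixels"],(480,360)),cv2.resize(t["pixels"][150:270,270:377],(320,360),interpolation=cv2.INTER_CUBIC)]))
```

```text
t 9.15 pos [ 0.3368 -0.1232  0.1871] [179.96  -0.18 168.74] q [-20.1  -0.7 -26.8  64.1   0.   -8.8]
shift now-axes mm [ 9.6 -0.8 87.1] | target-axes [ 9.9 -0.7 87.1] turn [ 0.04 -0.18 -0.16]
0.17261493728412458 78.41910481452942 [ 0.03749914  0.04097272 -0.00271444]
top [ 602.8 -176.5   86.8  113.9   78.9]
scene [ 600.7 -179.1   92.   118.3   79.3]
wrist teal [592.7 -48.5  73.9   4.3  34.1] (373, 387, 41, 33)
```

View pics/w3.png

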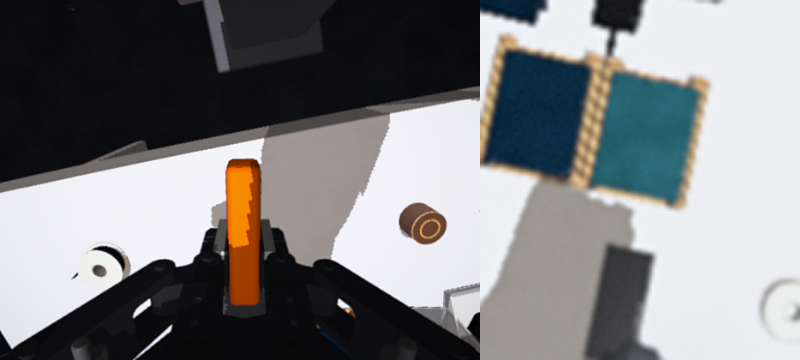

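The wrist view shows the handle held straight between the pads. The top view shows the blade in front of the teal bay, level with the lane. Next I'll measure the held blade relative to the TCP.

Run:
```python
from m import *
F=pickle.load(open("F2.pkl","rb"));t,s=F["top"],F["scene"]
c=blobs(t,(0,0,30),(180,90,110),(295,225,332,275));print(rect(t,c,.131),cv2.boundingRect(c),cen(c))
u=t["pixels"];ys=range(230,275,4)
for y in ys: print(y,u[y,300:332].max(1).tolist())
```

```text
[ 427.7 -148.6  120.1   72.8    1.2] (305, 231, 27, 44) [316.5195195195195, 254.83033033033033]
230 [156, 156, 154, 158, 156, 157, 156, 155, 156, 157, 157, 154, 144, 139, 142, 149, 153, 155, 155, 155, 168, 212, 241, 244, 243, 242, 242, 242, 242, 242, 242, 242]
234 [154, 156, 155, 154, 155, 157, 155, 155, 156, 158, 150, 122, 79, 55, 54, 57, 57, 58, 56, 58, 60, 72, 81, 97, 117, 130, 144, 170, 215, 239, 243, 242]
238 [155, 157, 155, 156, 155, 157, 157, 157, 156, 153, 128, 83, 59, 58, 59, 58, 60, 60, 63, 60, 62, 63, 63, 62, 62, 65, 90, 154, 220, 241, 243, 242]
242 [157, 156, 156, 154, 155, 156, 155, 158, 156, 138, 94, 61, 59, 57, 60, 61, 62, 61, 62, 62, 64, 64, 65, 64, 64, 74, 126, 200, 240, 243, 242, 241]
246 [155, 157, 156, 155, 155, 156, 158, 158, 142, 100, 64, 57, 61, 58, 60, 64, 62, 62, 64, 65, 64, 66, 67, 64, 70, 104, 179, 237, 244, 242, 242, 241]
250 [158, 157, 154, 156, 156, 157, 157, 144, 110, 69, 61, 60, 62, 62, 64, 64, 64, 66, 67, 67, 67, 69, 75, 85, 110, 176, 234, 243, 242, 241, 241, 241]
254 [156, 157, 154, 156, 157, 157, 146, 113, 74, 60, 61, 62, 67, 63, 64, 66, 67, 67, 70, 69, 71, 73, 89, 120, 175, 228, 241, 242, 240, 241, 240, 240]
258 [158, 156, 156, 159, 159, 152, 127, 84, 61, 61, 63, 64, 64, 66, 67, 69, 67, 69, 69, 71, 75, 92, 119, 163, 222, 239, 241, 240, 240, 241, 240, 240]
262 [155, 158, 155, 157, 152, 129, 87, 64, 61, 66, 65, 67, 68, 70, 68, 70, 71, 73, 72, 70, 73, 92, 128, 188, 236, 242, 242, 240, 240, 239, 240, 240]
266 [157, 156, 158, 154, 134, 92, 65, 63, 66, 66, 66, 64, 63, 66, 68, 65, 64, 62, 63, 67, 77, 81, 81, 82, 86, 100, 115, 134, 164, 208, 234, 239]
270 [156, 155, 155, 153, 146, 130, 120, 120, 116, 89, 61, 55, 55, 54, 57, 61, 66, 69, 75, 87, 95, 98, 95, 96, 96, 96, 95, 95, 95, 100, 124, 159]
274 [155, 154, 154, 154, 158, 194, 236, 245, 237, 180, 105, 61, 53, 55, 60, 71, 76, 80, 96, 106, 107, 105, 106, 105, 106, 105, 106, 105, 104, 100, 95, 98]
```

Run:
```python
from m import *
F=pickle.load(open("F2.pkl","rb"));t=F["top"]
P=onplane(t,[(310.4,238),(305.6,262),(326.7,238),(323.2,254),(326.3,242),(312.5,232.3)],.131)*1e3;print(np.round(P,1))
for a,b in((0,1),(2,3)):
    v=P[a]-P[b];print("yaw",np.degrees(np.arctan2(v[1],v[0])))
s=np.array([.3368,-.1232])*1e3
for yaw in(-11.3,):
    c,n=np.cos(np.radians(yaw)),np.sin(np.radians(yaw));R=np.array([[c,n],[-n,c]])
    print(np.round((P[:,:2]-s)@R.T,1))
    print("cover in paddle-frame rel TCP",(np.array([601.7,-177.8])-s)@R.T)
```

```text
[[ 467.7 -126.6  131. ]
 [ 400.3 -114.4  131. ]
 [ 468.7 -172.4  131. ]
 [ 423.7 -163.3  131. ]
 [ 457.5 -171.5  131. ]
 [ 483.8 -132.2  131. ]]
yaw -10.246120177821275
yaw -11.445935580260644
[[129.   22.3]
 [ 60.6  21.1]
 [139.  -22.4]
 [ 93.1 -22.3]
 [127.8 -23.7]
 [145.9  20. ]]
cover in paddle-frame rel TCP [270.46348252  -1.63542675]
```

Call:
{"method": "step_arm", "body": {"increments": [{"gripper": 5, "x": 0, "y": -1.6, "z": 20, "ax": 0, "ay": 0, "az": -0.4}, {"gripper": 5, "x": 0, "y": 0, "z": 35, "ax": 0, "ay": 0, "az": 0}, {"gripper": 5, "x": 0, "y": 0, "z": 35, "ax": 0, "ay": 0, "az": 0}, {"gripper": 5, "x": 0, "y": 0, "z": 20, "ax": 0, "ay": 0, "az": 0}, {"gripper": 5, "x": 0, "y": 0, "z": 4, "ax": 0, "ay": 0, "az": 0}]}}

```text
time: 9.78
tool_pos: [0.3365, -0.1232, 0.0729]
ee_rot: [179.9, -0.2, 169.4]
wrist_force: [-0.6, 0.3, -1.2]
width: 0.176
grasp_force: 78.4
```

Call:
{"method": "step_arm", "body": {"increments": [{"gripper": 5, "x": -10, "y": 0, "z": 0, "ax": 0, "ay": 0, "az": 0}, {"gripper": 5, "x": -18, "y": 0, "z": 0, "ax": 0, "ay": 0, "az": 0}, {"gripper": 5, "x": -18, "y": 0, "z": 0, "ax": 0, "ay": 0, "az": 0}, {"gripper": 5, "x": -10, "y": 0, "z": 0, "ax": 0, "ay": 0, "az": 0}, {"gripper": 5, "x": 0, "y": 0, "z": 0, "ax": 0, "ay": 0, "az": 0}]}}

```text
time: 10.4
tool_pos: [0.3939, -0.1349, 0.0741]
ee_rot: [180.0, -0.0, 169.3]
wrist_force: [-0.1, -0.8, -0.3]
width: 0.179
grasp_force: 78.4
```

Run:
```python
from m import *
F={n:grab_frame(n) for n in("top","scene")};pickle.dump(F,open("F3.pkl","wb"))
u=np.array([np.cos(np.radians(-10.9)),np.sin(np.radians(-10.9))]);C=np.array([.6017,-.1778])
go((*(C-u*.1085),.0728),169.1)
s=F["scene"];cv2.imwrite("pics/s4.png",cv2.resize(s["pixels"][200:320,220:400],None,fx=4,fy=4,interpolation=cv2.INTER_CUBIC))
```

```text
t 10.5 pos [ 0.3925 -0.1346  0.074 ] [ 1.7997e+02 -1.0000e-01  1.6928e+02] q [-18.9  11.1 -32.3  46.7   0.   -8.2]
shift now-axes mm [-105.1   -3.2    1. ] | target-axes [-105.1   -2.9    1.2] turn [ 0.03 -0.1   0.18]
```

View pics/s4.png

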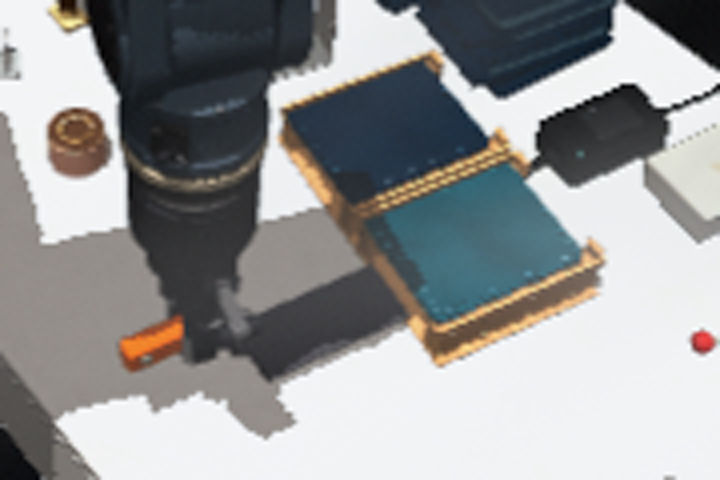

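The blade is at the mouth of the teal bay's lane, where its tip goes under the front edge near (385,290) in the crop. I'll slide it in.

Call:
{"method": "step_arm", "body": {"increments": [{"gripper": 5, "x": -8, "y": -2, "z": 0, "ax": 0, "ay": 0, "az": 0}, {"gripper": 5, "x": -14, "y": -1, "z": 0, "ax": 0, "ay": 0, "az": 0}, {"gripper": 5, "x": -14, "y": 0, "z": 0, "ax": 0, "ay": 0, "az": 0}, {"gripper": 5, "x": -14, "y": 0, "z": 0, "ax": 0, "ay": 0, "az": 0}, {"gripper": 5, "x": -8, "y": 0, "z": 0, "ax": 0, "ay": 0, "az": 0}]}}

```text
time: 11.12
tool_pos: [0.4506, -0.1487, 0.074]
ee_rot: [180.0, -0.0, 169.3]
wrist_force: [-0.7, -0.4, -1.4]
width: 0.17
grasp_force: 78.4
```

Call:
{"method": "step_arm", "body": {"increments": [{"gripper": 5, "x": -12, "y": 0, "z": 0, "ax": 0, "ay": 0, "az": 0}, {"gripper": 5, "x": -14, "y": 0, "z": 0, "ax": 0, "ay": 0, "az": 0}, {"gripper": 5, "x": -12, "y": 0, "z": 0, "ax": 0, "ay": 0, "az": 0}, {"gripper": 5, "x": -7, "y": 0, "z": 0, "ax": 0, "ay": 0, "az": 0}, {"gripper": 5, "x": -2, "y": 0, "z": 0, "ax": 0, "ay": 0, "az": 0}]}}

```text
time: 11.75
tool_pos: [0.4959, -0.1573, 0.074]
ee_rot: [180.0, -0.1, 169.3]
wrist_force: [-0.1, 0.3, -0.3]
width: 0.176
grasp_force: 78.4
```

Run:
```python
from m import *
u=np.array([np.cos(np.radians(-10.9)),np.sin(np.radians(-10.9))]);C=np.array([.6017,-.1778])
go((*(C-u*.1085),.0728),169.1)
f=grab_frame("scene");c=blobs(f,(82,90,30),(105,255,255),(300,235,375,292));print(rect(f,c,.041))
f=grab_frame("top");c=blobs(f,(82,90,30),(105,255,255),(300,165,350,222));print(rect(f,c,.041))
```

```text
t 11.75 pos [ 0.4959 -0.1573  0.074 ] [ 1.7998e+02 -5.0000e-02  1.6929e+02] q [-17.6  20.1 -18.9  51.1   0.   -6.9]
shift now-axes mm [ 0.8 -0.2  1.2] | target-axes [ 0.8 -0.2  1.2] turn [ 0.02 -0.05  0.19]
[ 594.8 -210.5   27.9  118.4   79.5]
[ 601.  -176.3   86.4  115.9   79.2]
```

Call:
{"method": "step_arm", "body": {"increments": [{"gripper": 5, "x": 0, "y": 0, "z": -4, "ax": 0, "ay": 0, "az": 0}, {"gripper": 5, "x": 0, "y": 0, "z": -5, "ax": 0, "ay": 0, "az": 0}, {"gripper": 5, "x": 0, "y": 0, "z": -4, "ax": 0, "ay": 0, "az": 0}, {"gripper": 5, "x": 0, "y": 0, "z": -3, "ax": 0, "ay": 0, "az": 0}, {"gripper": 5, "x": 0, "y": 0, "z": -3, "ax": 0, "ay": 0, "az": 0}]}}

```text
time: 12.48
tool_pos: [0.4956, -0.1572, 0.0934]
ee_rot: [180.0, -0.0, 169.3]
wrist_force: [0.0, -0.1, -1.4]
width: 0.173
grasp_force: 78.4
```

Call:
{"method": "step_arm", "body": {"increments": [{"gripper": 5, "x": 0, "y": 0, "z": -4, "ax": 0, "ay": 0, "az": 0}, {"gripper": 5, "x": 0, "y": 0, "z": -7, "ax": 0, "ay": 0, "az": 0}, {"gripper": 5, "x": 0, "y": 0, "z": -9, "ax": 0, "ay": 0, "az": 0}, {"gripper": 5, "x": 0, "y": 0, "z": -8, "ax": 0, "ay": 0, "az": 0}, {"gripper": 5, "x": 0, "y": 0, "z": -4, "ax": 0, "ay": 0, "az": 0}]}}

```text
time: 13.1
tool_pos: [0.4959, -0.1573, 0.1259]
ee_rot: [180.0, 0.0, 169.3]
wrist_force: [0.7, 0.6, -1.6]
width: 0.173
grasp_force: 78.4
```

Run:
```python
from m import *
s=arm.get_state();print(s["tool_pos"],s["ee_rot"],s["wrist_force"],s["grasp_force"],s["width"])
f=grab_frame("scene");c=blobs(f,(82,90,30),(105,255,255),(290,215,380,292));print(rect(f,c,.074))
t=grab_frame("top");c=blobs(t,(82,90,30),(105,255,255),(295,155,355,225));print(rect(t,c,.074))
cv2.imwrite("pics/s5.png",np.hstack([cv2.resize(f["pixels"][190:300,250:390],(420,330),interpolation=cv2.INTER_CUBIC),cv2.resize(t["pixels"][150:260,260:370],(330,330),interpolation=cv2.INTER_CUBIC)]))
```

```text
[ 0.49593633 -0.15730877  0.12589801] [1.79986119e+02 1.12377438e-02 1.69283611e+02] [ 0.7055187   0.63732341 -1.58965392] 78.38196516036987 0.17303562546501824
[ 596.4 -209.    29.   117.7   79.4]
[ 601.6 -176.4   86.2  116.9   79.2]
```

View pics/s5.png

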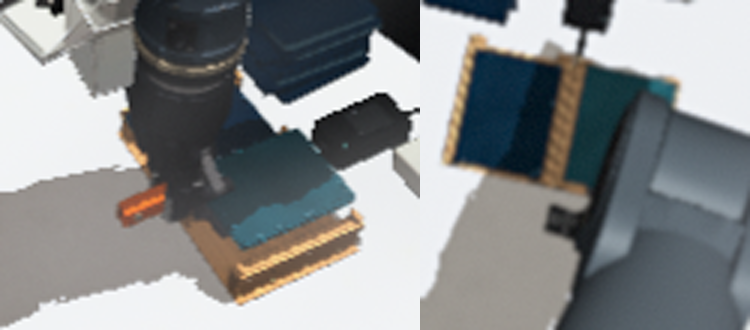

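The cover rests level on the blade, clear of the rack, and the gripper stays behind it. I'll raise it and carry it towards the bead.

Call:
{"method": "step_arm", "body": {"increments": [{"gripper": 5, "x": 0, "y": 0, "z": -10, "ax": 0, "ay": 0, "az": 0}, {"gripper": 5, "x": 0, "y": 0, "z": -24, "ax": 0, "ay": 0, "az": 0}, {"gripper": 5, "x": 0, "y": 0, "z": -32, "ax": 0, "ay": 0, "az": 0}, {"gripper": 5, "x": 0, "y": 0, "z": -24, "ax": 0, "ay": 0, "az": 0}, {"gripper": 5, "x": 0, "y": 0, "z": -10, "ax": 0, "ay": 0, "az": 0}]}}

```text
time: 13.82
tool_pos: [0.4962, -0.1574, 0.2267]
ee_rot: [180.0, 0.1, 169.3]
wrist_force: [0.4, -0.3, -1.8]
width: 0.17
grasp_force: 78.4
```

Call:
{"method": "step_arm", "body": {"increments": [{"gripper": 5, "x": 2, "y": -6, "z": 0, "ax": 0, "ay": 0, "az": 1}, {"gripper": 5, "x": 4, "y": -12, "z": 0, "ax": 0, "ay": 0, "az": 2}, {"gripper": 5, "x": 6, "y": -18, "z": 0, "ax": 0, "ay": 0, "az": 3}, {"gripper": 5, "x": 7, "y": -20, "z": 0, "ax": 0, "ay": 0, "az": 3.5}, {"gripper": 5, "x": 7, "y": -20, "z": 0, "ax": 0, "ay": 0, "az": 3.9}]}}

```text
time: 14.45
tool_pos: [0.4489, -0.2246, 0.2245]
ee_rot: [-180.0, -0.1, 155.6]
wrist_force: [0.4, 0.4, -1.0]
width: 0.171
grasp_force: 78.6
```

Call:
{"method": "step_arm", "body": {"increments": [{"gripper": 5, "x": 7, "y": -20, "z": 0, "ax": 0, "ay": 0, "az": 3.9}, {"gripper": 5, "x": 7, "y": -20, "z": 0, "ax": 0, "ay": 0, "az": 3.5}, {"gripper": 5, "x": 6, "y": -18, "z": 0, "ax": 0, "ay": 0, "az": 3}, {"gripper": 5, "x": 4, "y": -11, "z": 0, "ax": 0, "ay": 0, "az": 2}, {"gripper": 5, "x": 2, "y": -5, "z": 0, "ax": 0, "ay": 0, "az": 0.9}]}}

```text
time: 15.08
tool_pos: [0.3908, -0.2753, 0.2251]
ee_rot: [180.0, -0.0, 142.5]
wrist_force: [-1.0, 0.1, -2.2]
width: 0.176
grasp_force: 78.5
```

Run:
```python
from m import *
F={n:grab_frame(n) for n in("top","scene")};pickle.dump(F,open("F6.pkl","wb"))
go((.4434,-.3156,.226),142.6)
t,s=F["top"],F["scene"]
for n,f in F.items():
    b=(300,170,440,300) if n=="top" else (300,200,460,380)
    c=blobs(f,(82,90,30),(105,255,255),b);print(n,rect(f,c,.177),cv2.boundingRect(c))
cv2.imwrite("pics/s6.png",np.hstack([cv2.resize(s["pixels"][200:380,300:480],(400,400),interpolation=cv2.INTER_CUBIC),cv2.resize(t["pixels"][150:290,310:450],(400,400),interpolation=cv2.INTER_CUBIC)]))
```

```text
t 15.175 pos [ 0.3912 -0.2751  0.2252] [ 1.8000e+02 -4.0000e-02  1.4254e+02] q [-35.1   9.6  -9.4  71.    0.    2.3]
shift now-axes mm [-66.1  -0.4  -0.9] | target-axes [-66.1  -0.5  -0.8] turn [ 0.   -0.04 -0.06]
top [ 479.7 -354.8   77.9  118.4   72.3] (379, 211, 32, 42)
scene [ 474.1 -345.8   90.7  119.1   52.6] (330, 282, 62, 39)
```

View pics/s6.png

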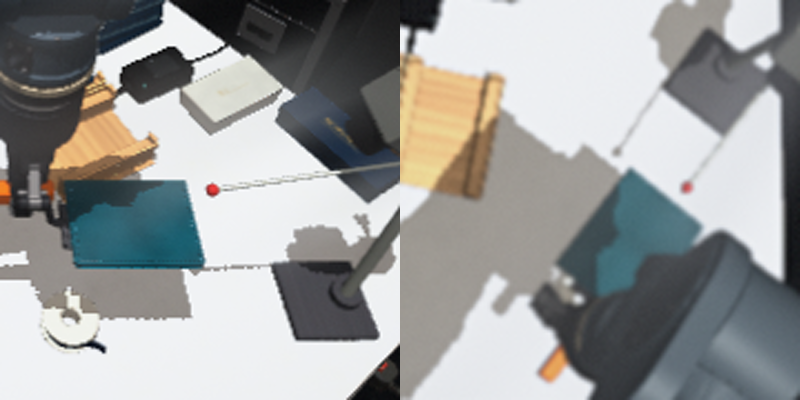

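Both views show the cover square on the paddle, with the bead ahead of it at scene crop (212,190) and the long sides parallel to the pointer. About 66 mm forward remains.

Call:
{"method": "step_arm", "body": {"increments": [{"gripper": 5, "x": -4, "y": 0.5, "z": 0, "ax": 0, "ay": 0, "az": 0}, {"gripper": 5, "x": -8, "y": 0.5, "z": -1, "ax": 0, "ay": 0, "az": 0}, {"gripper": 5, "x": -10, "y": 0.5, "z": 0, "ax": 0, "ay": 0, "az": 0}, {"gripper": 5, "x": -10, "y": 0, "z": 0, "ax": 0, "ay": 0, "az": 0}, {"gripper": 5, "x": -10, "y": 0, "z": 0, "ax": 0, "ay": 0, "az": 0}]}}

```text
time: 15.8
tool_pos: [0.4265, -0.2996, 0.2259]
ee_rot: [-180.0, -0.1, 142.6]
wrist_force: [0.1, 0.2, -1.9]
width: 0.173
grasp_force: 78.4
```

Call:
{"method": "step_arm", "body": {"increments": [{"gripper": 5, "x": -10, "y": 0, "z": 0, "ax": 0, "ay": 0, "az": 0}, {"gripper": 5, "x": -8, "y": 0, "z": 0, "ax": 0, "ay": 0, "az": 0}, {"gripper": 5, "x": -4, "y": 0, "z": 0, "ax": 0, "ay": 0, "az": 0}, {"gripper": 5, "x": -2, "y": 0, "z": 0, "ax": 0, "ay": 0, "az": 0}, {"gripper": 5, "x": 0, "y": 0, "z": 0, "ax": 0, "ay": 0, "az": 0}]}}

```text
time: 16.42
tool_pos: [0.4447, -0.3137, 0.2261]
ee_rot: [180.0, -0.1, 142.6]
wrist_force: [-0.6, 0.4, -1.2]
width: 0.172
grasp_force: 78.4
```

Run:
```python
from m import *
F={n:grab_frame(n) for n in("top","scene")}
go((.4434,-.3156,.226),142.6)
f=F["scene"]
m=cv2.inRange(cv2.cvtColor(f["pixels"],cv2.COLOR_BGR2HSV),(82,90,30),(105,255,255));m[:230]=0;m[:,:320]=0;m[:,480:]=0
c=max(cv2.findContours(cv2.morphologyEx(m,cv2.MORPH_CLOSE,np.ones((5,5))),cv2.RETR_EXTERNAL,cv2.CHAIN_APPROX_NONE)[0],key=cv2.contourArea);print(rect(f,c,.177))
def red(f,b):
    p=f["pixels"][b[1]:b[3],b[0]:b[2]].astype(float); w=np.clip(p[...,2]-np.maximum(p[...,0],p[...,1])-25,0,None)
    yy,xx=np.mgrid[b[1]:b[3],b[0]:b[2]];return [(w*xx).sum()/w.sum(),(w*yy).sum()/w.sum()]
print("bead on scene",red(f,(385,275,405,295)))
t=F["top"];s=f
cv2.imwrite("pics/s7.png",np.hstack([cv2.resize(s["pixels"][200:380,300:480],(400,400),interpolation=cv2.INTER_CUBIC),cv2.resize(t["pixels"][150:290,310:450],(400,400),interpolation=cv2.INTER_CUBIC)]))
```

```text
t 16.525 pos [ 0.4446 -0.3137  0.2262] [-1.8000e+02 -4.0000e-02  1.4258e+02] q [-35.2  16.   -0.8  73.3   0.    2.2]
shift now-axes mm [-0.2 -2.3  0.2] | target-axes [-0.2 -2.3  0.2] turn [-0.   -0.04 -0.02]
[ 529.6 -382.2   91.5  120.6   52.6]
bead on scene [np.float64(395.352133580705), np.float64(284.81410018552873)]
```

View pics/s7.png

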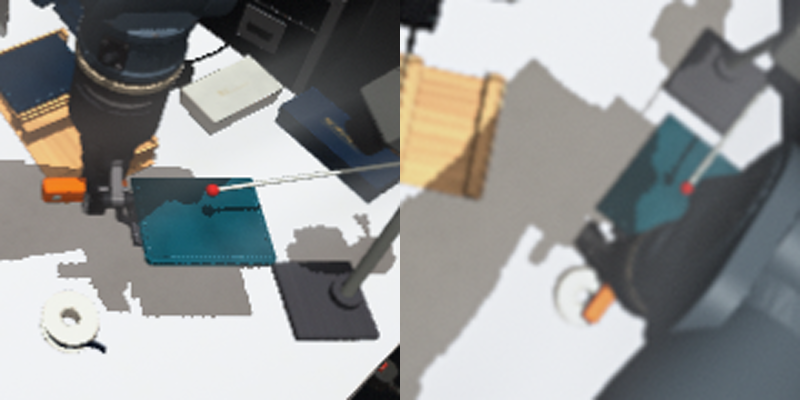

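The cover's centre measures (529.6, -382.2) mm and the bead (529.6, -381.5) mm, with the yaw matching at -37.4° and everything still. I'll hand the job in.

```bash
python3 -c "
from plant import arm
print(arm.finish_job())"
```

```text
the job is handed in; nothing more can be done
None
```

The job is handed in, and no verdict came back: the teal cover is held still and level on the paddle, its centre about 1 mm from the vertical through the bead by my measurement, its top face about 50 mm below by calculation from the arm's height, and its long sides parallel to the pointer.

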